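# Load the capped sample jars into their cooling blocks

## Task

Put each of the four capped sample jars, one after another, into the cooling block whose well has its shape and size: the round jars into the round wells and the square jars into the square wells, small into small and large into large. Set each one down upright, flat on the floor of its well, without dropping or tipping it, and leave the two open, capless jars standing where they are.

Things in the scene. Friction and masses are not known exactly. Their poses are not given: they have to be found in the camera images.
- jar_round_small: Loose capped sample jar, round (cylindrical), 30 mm diameter, 60 mm tall, straight-sided from foot to top, about 60 g: amber glass with a white screw cap (the top 24 mm) as wide and of the same outline as the jar, so it can be gripped anywhere near its top. Origin: centre of its underside, z up along the jar. It is the same all round. It stands upright at the start in a row of jars in front of the robot, the nearest neighbour's centre at least 95 mm away.
- jar_round_large: Loose capped sample jar, round (cylindrical), 52 mm diameter, 75 mm tall, straight-sided from foot to top, about 180 g: amber glass with a white screw cap (the top 24 mm) as wide and of the same outline as the jar, so it can be gripped anywhere near its top. Origin: centre of its underside, z up along the jar. It is the same all round. It stands upright at the start in a row of jars in front of the robot, the nearest neighbour's centre at least 95 mm away.
- jar_square_small: Loose capped sample jar, square in plan, 28 mm by 28 mm, 60 mm tall, straight-sided from foot to top, about 60 g: amber glass with a white screw cap (the top 24 mm) as wide and of the same outline as the jar, so it can be gripped anywhere near its top. Origin: centre of its underside, z up along the jar. x and y are square to its sides. It stands upright at the start in a row of jars in front of the robot, the nearest neighbour's centre at least 95 mm away.
- jar_square_large: Loose capped sample jar, square in plan, 46 mm by 46 mm, 75 mm tall, straight-sided from foot to top, about 180 g: amber glass with a white screw cap (the top 24 mm) as wide and of the same outline as the jar, so it can be gripped anywhere near its top. Origin: centre of its underside, z up along the jar. x and y are square to its sides. It stands upright at the start in a row of jars in front of the robot, the nearest neighbour's centre at least 95 mm away.
- open_round: Loose empty jar without a cap, round, 44 mm outer diameter, 55 mm tall, walls 3 mm, amber glass, open at the top; about 90 g. It stands upright in the same row as the capped jars. It is not to be moved. Origin: centre of its underside, z up.
- open_square: Loose empty jar without a cap, square, 40 mm by 40 mm outside, 55 mm tall, walls 3 mm, amber glass, open at the top; about 90 g. It stands upright in the same row as the capped jars. It is not to be moved. Origin: centre of its underside, z up.
- block_round_small: Fixed aluminium cooling block 88 mm by 88 mm, 20 mm high, with one well in the middle: round well 44 mm in diameter, 14 mm deep with a flat black floor (floor 6 mm above the bench). Origin: centre of the block's underside, on the bench; z up, x and y square to the block's sides. The four blocks stand in a row beyond the jars; only dishes, a marker and tweezers less than 35 mm high lie among and beside them.
- block_round_large: Fixed aluminium cooling block 88 mm by 88 mm, 20 mm high, with one well in the middle: round well 68 mm in diameter, 14 mm deep with a flat black floor (floor 6 mm above the bench). Origin: centre of the block's underside, on the bench; z up, x and y square to the block's sides. The four blocks stand in a row beyond the jars; only dishes, a marker and tweezers less than 35 mm high lie among and beside them.
- block_square_small: Fixed aluminium cooling block 88 mm by 88 mm, 20 mm high, with one well in the middle: square well 42 mm by 42 mm, sides parallel to the block's, 14 mm deep with a flat black floor (floor 6 mm above the bench). Origin: centre of the block's underside, on the bench; z up, x and y square to the block's sides. The four blocks stand in a row beyond the jars; only dishes, a marker and tweezers less than 35 mm high lie among and beside them.
- block_square_large: Fixed aluminium cooling block 88 mm by 88 mm, 20 mm high, with one well in the middle: square well 62 mm by 62 mm, sides parallel to the block's, 14 mm deep with a flat black floor (floor 6 mm above the bench). Origin: centre of the block's underside, on the bench; z up, x and y square to the block's sides. The four blocks stand in a row beyond the jars; only dishes, a marker and tweezers less than 35 mm high lie among and beside them.
There are look-alikes about, which are no part of the job. Leave any turquoise look-alike of the block_round_small alone.

How it is judged (in metres and radians):
At the end, for the whole second after the job is handed in: Each capped jar is upright (0.1 rad) and still in the well of its own block, centre within 12.5 mm of the block's axis, foot on the well floor (under 9.5 mm above the block's underside). Both open jars are upright (0.1 rad), within 25 mm of their start (horizontal distance between jar_round_small and block_round_small below 0.0125 m and z of jar_round_small in the frame of block_round_small below 0.0095 m and angle between each of jar_round_small, jar_round_large, jar_square_small, jar_square_large, open_round, open_square's own z axis and vertical below 0.1 rad and linear speed of each of jar_round_small, jar_round_large, jar_square_small, jar_square_large below 0.02 m/s and horizontal distance between jar_round_large and block_round_large below 0.0125 m and z of jar_round_large in the frame of block_round_large below 0.0095 m and horizontal distance between jar_square_small and block_square_small below 0.0125 m and z of jar_square_small in the frame of block_square_small below 0.0095 m and horizontal distance between jar_square_large and block_square_large below 0.0125 m and z of jar_square_large in the frame of block_square_large below 0.0095 m and distance of each of open_round, open_square from where it was at the start of the episode below 0.025 m); the robot touches nothing.
It fails at once if a capped jar is dropped (falls freely faster than 0.6 m/s, about 20 mm of fall) ((linear speed of jar_round_small above 0.6 m/s and contact force between jar_round_small and anything else below 0.05 N) or (linear speed of jar_round_large above 0.6 m/s and contact force between jar_round_large and anything else below 0.05 N) or (linear speed of jar_square_small above 0.6 m/s and contact force between jar_square_small and anything else below 0.05 N) or (linear speed of jar_square_large above 0.6 m/s and contact force between jar_square_large and anything else below 0.05 N)).
It fails at once if a capped jar is tipped over (more than 0.7 rad) (angle between any of jar_round_small, jar_round_large, jar_square_small, jar_square_large's own z axis and vertical above 0.7 rad).
It fails at once if an open jar is moved more than 25 mm or tipped over (distance of any of open_round, open_square from where it was at the start of the episode above 0.025 m or angle between any of open_round, open_square's own z axis and vertical above 0.7 rad).
It also fails if it takes over 114 s, if anything falls off the work surface, if the arm or the gripper's body presses on something with over 40 N, if the wrist force passes 120 N, or if a joint passes its speed limit or range.

## Robot

A 7-joint arm with a two-finger parallel gripper is mounted at the origin on the work surface. World frame = base frame: x ahead of the robot, y to its left, z up, the work surface at z = 0. Lengths are in mm, angles in degrees, forces in N, time in s.
With the tool pointing down it reaches from about 400 to 900 mm from the base axis. Payload 5.5 kg.
Tool frame: the origin (TCP) lies midway between the tips of the shut fingers; the grasp point (between the pads) lies 19 mm behind it; y points along the fingers, z is the direction in which the jaws open and shut, and the axes are right-handed (so a half turn about y gives the same grasp; the last joint's range is limited). The gripper opens to 85 mm and grips with 20 to 120 N. Pads are 22 mm wide; open, the fingers measure 114 mm over their backs; the gripper's body (76 mm by 85 mm) begins 54 mm behind the grasp point. The pads swing forward as they close: fully open they stand 13 mm farther back than shut.
Start: joints at [79.366, 28.699, -24.465, 88.831, 12.651, 65.22, -12.049], TCP at [282.056, -585.614, 231.31] pointing down, gripper open.
Joint ranges: [-164.97, 164.97], [-17.58, 116.51], [-87.97, 89.64], [11.32, 138.91], [-80.73, 260.73], [10.89, 115.49], [-147.41, 147.41]. Speed limits (degrees/s): [147.25, 147.25, 180, 180, 180, 180, 180].

## Interface

Orientations are given as a 3x3 rotation matrix whose columns are the frame's x, y, z axes.
In Python, from workcell import get_state, get_image, camera_info, job_done gives the robot as it stands.
- The arm moves only by the tool carry_out, never from a script. Its argument "targets" is a list of rows, each a list of 3 entries, a list of its own where there are three numbers: the shift along the tool's x, y, z in cm, then the turn about the tool's y in rad, then the closure, from -1 (fully open) to 1 (shut), so that 0 is half open. A call has 1 to 8 rows; each row shifts and turns the commanded pose from where the row before left it, along the tool's axes as they then stand; what a row does not reach is not made up. A row lasts 1/10 s, in which the tool goes at most 50 mm and 8.59 degrees, less where a joint would pass 70% of its speed; a pose out of reach is approached as far as the arm can. A call with a gripper value outside its range is refused whole. The fingers move at their own pace and stop on an object; "force" is the grip in N (left out, the last holds). Time passes only in rows, so rows that do not move let the fingers close. It gives the time, the measured TCP pose, the force and the opening at its end, in the units of the state.
- get_state(): the state, without advancing time (a new reading comes with each control period).
- get_image(name): name is "scene" or "side" or "wrist"; returns (picture, depth): 400x640x3 uint8, red, green, blue; 400x640 float32, mm along the optical axis (not along the pixel's ray), 0 where there is no reading.
- camera_info(name): a dict with "K" (3x3 intrinsics, pixels), "extrinsics" (4x4, takes a point from world to camera coordinates). Camera axes: x right, y up, looking along -z (the intrinsics and any distortion apply to the point x, -y, -z); pixel columns grow to the right and rows downward; lengths in mm; the calibration is good to about 2 mm. A picture is of the moment at which its call begins: read the wrist's pose just before it. camera_info takes no time and is no camera call; for the wrist camera it gives the pose at the moment of the call.
- job_done(): hands the job in, once; it reports no verdict.
The state is a dict: "t": time; "joint_positions": joint angles; "dq": joint speeds; "joint_efforts": joint torques, N m; "position": TCP position; "tcp_rot": TCP orientation; "contact_force": force on the tool from outside, world axes, zero at the start; "moment": the same for the moment, N m; "width": opening from 0.0 (shut) to 1.0 (fully open).
Only numpy, scipy, OpenCV 4.12 (cv2) and the standard library are available. Lean on these libraries where they do the work, as an engineer would, in place of code of your own. Each camera call takes 0.05 s, during which the arm holds its last target. There are 200 camera calls.

## Working session

There is one attempt and no reset: what is moved stays moved. The work goes in short steps, Python scripts to look and compute and a tool call to move; the robot and the scene stay as the last step left them, time stands still between calls to the robot, and variables do not carry over. Pictures are saved under pics/ and viewed, about 12 in all and at most 16, crops included, and the job is handed in when it is done.

Besides the shell and the picture viewer there is one more tool, called in YAML: its name, and indented under it one key for each argument. carry_out: Moves the arm, as the interface text tells. Its arguments: {"type":"object","properties":{"targets":{"type":"array","items":{"type":"array"}},"force":{"type":"number"}},"required":["targets"]}

```bash
mkdir -p pics; cat > h.py <<'E'
import numpy as np, cv2
from workcell import get_state, get_image, camera_info, job_done
def world(name,d,ci=None):
    ci=ci or camera_info(name);K=np.array(ci["K"]);T=np.linalg.inv(np.array(ci["extrinsics"]))
    v,u=np.mgrid[:d.shape[0],:d.shape[1]]
    P=np.stack([(u-K[0,2])/K[0,0]*d,-(v-K[1,2])/K[1,1]*d,-d,np.ones_like(d)],-1)
    return (P@T.T)[...,:3]
E
python3 - <<'E'
from h import *
s=get_state();print({k:np.round(v,3).tolist() for k,v in s.items()})
for n in("scene","side"):
    im,d=get_image(n);ci=camera_info(n)
    cv2.imwrite(f"pics/{n}0.png",im[...,::-1]);np.savez(f"{n}0.npz",im=im,d=d,W=world(n,d,ci))
    print(n,{k:(np.round(v,2).tolist() if not isinstance(v,str) else v) for k,v in ci.items()})
    print(np.linalg.inv(np.array(ci["extrinsics"]))[:3,3])
E
```

```text
{'t': 0.0, 'joint_positions': [79.366, 28.754, -24.452, 88.891, 12.651, 65.221, -12.05], 'dq': [-0.054, 0.026, 0.009, -0.064, -0.128, -0.054, -0.029], 'joint_efforts': [0.001, -56.952, -5.816, -28.094, 0.011, 0.012, 0.0], 'position': [281.661, -585.031, 230.256], 'tcp_rot': [[-0.901, -0.001, 0.434], [-0.434, 0.002, -0.901], [-0.0, -1.0, -0.002]], 'contact_force': [-0.249, 0.389, 0.286], 'moment': [0.002, -0.027, 0.011], 'width': 1.0}
scene {'K': [[419.8, 0.0, 325.39], [0.0, 419.8, 193.92], [0.0, 0.0, 1.0]], 'extrinsics': [[-0.69, 0.72, -0.01, 409.63], [-0.54, -0.51, 0.67, 214.56], [0.48, 0.46, 0.75, -1265.94], [0.0, 0.0, 0.0, 1.0]]}
[1004.63259607  399.10027921  804.90116437]
side {'K': [[472.89, 0.0, 318.06], [0.0, 472.89, 203.55], [0.0, 0.0, 1.0]], 'extrinsics': [[-0.85, -0.52, 0.02, 383.62], [0.38, -0.61, 0.7, -271.81], [-0.35, 0.6, 0.72, -1254.35], [0.0, 0.0, 0.0, 1.0]]}
[ -10.36156059  787.93756164 1083.26923289]
```

View pics/scene0.png

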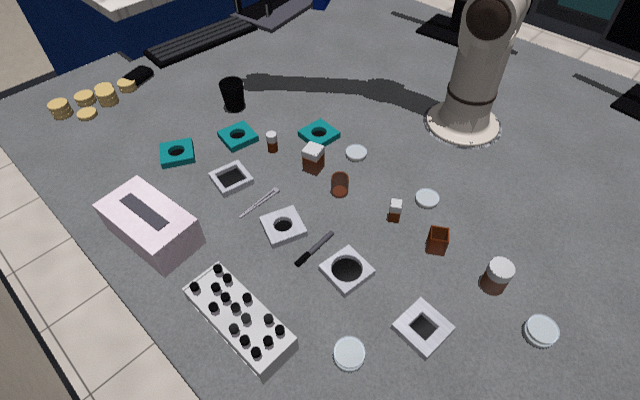

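View pics/side0.png

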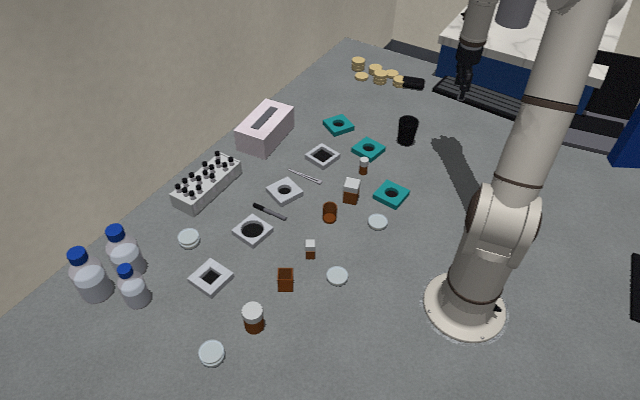

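The scene view shows the jars as a row:

| Item | Pixel |
|---|---|
| round small | (272,141) |
| square large | (313,158) |
| open round | (340,183) |
| square small | (396,210) |
| open square | (438,240) |
| round large | (497,275) |

The grey blocks are:

| Block | Pixel |
|---|---|
| square large | (231,177) |
| round small | (283,224) |
| round large | (347,269) |
| square small | (423,326) |

Three turquoise look-alikes with round wells are at (177,152), (238,135) and (319,132). The block meant is the grey aluminium one at (283,224). Next I measure everything from depth and make one top-down composite to confirm this.

```bash
cat > m.py <<'E'
from h import *
top={}
jars={'rs':((272,135),60),'ql':((313,148),75),'or':((340,176),55),'qs':((396,203),60),'oq':((438,230),55),'rl':((501,266),75)}
blks={'QL':(231,177),'RS':(283,224),'RL':(347,269),'QS':(423,326)}
D={n:np.load(n+"0.npz") for n in("scene","side")}
W0=D["scene"]["W"]
def rect(p):
    (c,sz,a)=cv2.minAreaRect(p[:,:2].astype(np.float32));return np.round(c,1),np.round(sz,1),round(a,1)
for group,h in((jars,None),(blks,20)):
  for k,v in group.items():
    px,z=(v if h is None else (v,h))
    w=W0[px[1]-12:px[1]+13,px[0]-12:px[0]+13].reshape(-1,3)
    w=w[abs(w[:,2]-z)<7] if h is None else w[(w[:,2]<40)]
    c=np.median(w,0)
    for n in D:
      W=D[n]["W"];r=np.hypot(W[...,0]-c[0],W[...,1]-c[1])
      m=(r<(45 if h is None else 75))&(abs(W[...,2]-z)<(5 if h is None else 4))
      p=W[m]
      if h is not None: # keep only bright component
        lab=cv2.connectedComponents(m.astype(np.uint8))[1]; ids=np.bincount(lab[m]);p=W[lab==ids.argmax()]
      print(k,n,len(p),*rect(p),"z",np.round(np.median(p[:,2]),1))
      if h is not None:
        rc=p.mean(0);im=D[n]["im"];q=W[(np.hypot(W[...,0]-rc[0],W[...,1]-rc[1])<46)&(W[...,2]<12)&(im.max(-1)<60)]
        if len(q)>5:print("   well",len(q),*rect(q),np.round(np.median(q[:,2]),1))
# ortho
s=1.0;x0,x1,y0,y1=250,800,-450,450
xs,ys=np.meshgrid(np.arange(x1,x0,-1.2),np.arange(y1,y0,-1.2),indexing='ij')
ci=camera_info("scene");K=np.array(ci["K"]);E=np.array(ci["extrinsics"])
P=np.stack([xs,ys,np.full_like(xs,20),np.ones_like(xs)],-1)@E.T
u=K[0,0]*P[...,0]/-P[...,2]+K[0,2];v=-K[1,1]*P[...,1]/-P[...,2]+K[1,2]
o=cv2.remap(D["scene"]["im"],u.astype(np.float32),v.astype(np.float32),cv2.INTER_CUBIC)
cv2.imwrite("pics/ortho.png",o[...,::-1]);print(o.shape)
E
python3 m.py
```

```text
rs scene 76 [ 470.4 -320.8] [30.9 27.4] 20.5 z 60.8
rs side 47 [ 469.  -323.4] [27.5 32.1] 32.9 z 59.5
ql scene 239 [ 445.  -186.7] [47.7 46. ] 17.1 z 75.9
ql side 154 [ 442.4 -188.3] [46.9 48.4] 18.8 z 76.2
or scene 100 [460.4 -77.3] [43.  42.9] 26.7 z 54.6
or side 68 [457.3 -79.9] [42.2 47.2] 31.4 z 54.1
qs scene 122 [434.8  77. ] [30.5 28.6] 38.2 z 60.7
qs side 87 [430.2  73.9] [25.2 32.7] 32.4 z 60.8
oq scene 137 [436.  197.1] [42.5 39.6] 31.6 z 55.0
oq side 91 [433.1 196.7] [37.5 42. ] 33.5 z 54.4
rl scene 477 [434.6 340.4] [50.7 51.2] 62.1 z 75.7
rl side 320 [432.5 338.4] [48.8 54. ] 39.5 z 75.6
QL scene 489 [ 625.3 -311.7] [91.7 88.8] 78.6 z 20.9
   well 277 [ 622.7 -316.2] [49.5 57.4] 79.2 7.7
QL side 242 [ 623.6 -315.8] [95.2 94.6] 78.8 z 20.4
   well 121 [ 630.8 -321.5] [53.2 50.8] 84.1 7.6
RS scene 943 [638.9 -95.9] [93.  88.1] 68.7 z 20.9
   well 136 [636.3 -99.2] [32.2 36. ] 77.7 7.4
RS side 420 [635.9 -98.4] [92.4 93.5] 68.2 z 21.0
   well 51 [ 641.7 -104.2] [29.9 27.1] 58.2 7.1
RL scene 850 [624.8  93.4] [89.7 90. ] 82.6 z 20.8
   well 523 [622.4  92. ] [56.1 62.7] 59.1 7.5
RL side 387 [623.   91.7] [90.7 94. ] 81.7 z 20.6
   well 217 [628.5  87.6] [60.2 52.3] 36.4 7.5
QS scene 1570 [618.9 289.6] [88.6 91.4] 85.2 z 20.8
   well 293 [615.9 288.8] [38.7 35.4] 86.1 7.4
QS side 663 [617.  287.7] [90.8 92.6] 85.1 z 20.7
   well 128 [622.8 284.8] [35.2 33.6] 87.1 6.9
(459, 750, 3)
```

View pics/ortho.png

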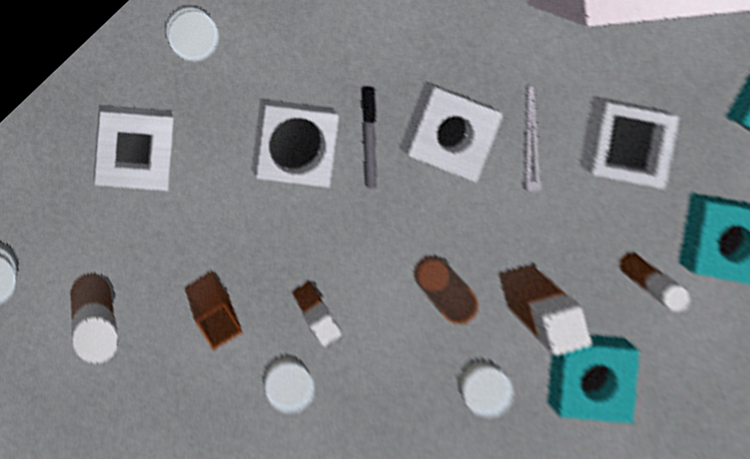

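Top-down composite, confirming the match: the grey blocks from left to right are small square (133,150), large round (297,143), small round (455,133) and large square (634,143). The jars stand below them. The turquoise ones at (735,243) and (595,380) are left alone. First is the small round jar.

```bash
cat > go.py <<'E'
import sys,math
from h import *
# go.py x y z theta : prints turn then tool-axis shift (cm)
x,y,z,th=map(float,sys.argv[1:5]);s=get_state();R=np.array(s["tcp_rot"]);p=np.array(s["position"])
now=math.degrees(math.atan2(R[1,2],R[0,2]));t=math.radians(th)
d=(np.array([x,y,z])-p)/10
for nm,a in(("now",math.radians(now)),("after turn",t)):
    print(nm,"shift cm",np.round([d[0]*math.sin(a)-d[1]*math.cos(a),-d[2],d[0]*math.cos(a)+d[1]*math.sin(a)],2))
print("t",s["t"],"pos",np.round(p,1),"theta",round(now,1),"turn rad",round(math.radians(now-th),3),"w",round(s["width"],3),"F",np.round(s["contact_force"],1),"q",np.round(s["joint_positions"]))
E
python3 go.py 469.7 -322 110 -64.3
```

```text
now shift cm [-28.35  12.03 -15.54]
after turn shift cm [-28.35  12.03 -15.55]
t 0.1 pos [ 281.7 -585.1  230.3] theta -64.3 turn rad 0.0 w 0.998 F [ 0.2  0.2 -0.1] q [ 79.  29. -24.  89.  13.  65. -12.]
```

carry_out:
  targets:
    - [[-3.5,1.5,-1.95],0,-1]
    - [[-3.5,1.5,-1.95],0,-1]
    - [[-3.5,1.5,-1.95],0,-1]
    - [[-3.5,1.5,-1.95],0,-1]
    - [[-3.5,1.5,-1.95],0,-1]
    - [[-3.5,1.5,-1.95],0,-1]
    - [[-3.5,1.5,-1.95],0,-1]
    - [[-3.5,1.5,-1.95],0,-1]
  force: 40

```text
t: 0.9
position: [467.0, -322.2, 110.5]
tcp_rot: [[-0.901, -0.0, 0.434], [-0.434, 0.0, -0.901], [0.0, -1.0, -0.0]]
contact_force: [0.8, -0.0, -0.2]
width: 1.003
```

```bash
python3 go.py 469.7 -322 32 -64.3; python3 - <<'E'
from h import *
ci=camera_info("wrist");im,d=get_image("wrist");cv2.imwrite("pics/w1.png",im[...,::-1])
W=world("wrist",d,ci);m=(abs(W[...,2]-60)<6)&(np.hypot(W[...,0]-470,W[...,1]+322)<35)&(d>0)
p=W[m];print(len(p),cv2.minEnclosingCircle(p[:,:2].astype(np.float32)),np.median(p,0))
E
```

```text
now shift cm [-0.25  7.85  0.1 ]
after turn shift cm [-0.25  7.85  0.1 ]
t 0.9 pos [ 467.  -322.2  110.5] theta -64.3 turn rad -0.0 w 1.003 F [ 0.8 -0.  -0.2] q [ 53.  30. -27. 106.  18.  48. -47.]
1771 ((472.716552734375, -323.9634704589844), 15.075411796569824) [ 473.8631513  -323.35720389   60.76795662]
```

carry_out:
  targets:
    - [[-0.35,1.6,0.3],0,-1]
    - [[0,2.1,0],0,-1]
    - [[0,2.1,0],0,-1]
    - [[0,2,0],0,-1]
    - [[0,0,0],0,0]
    - [[0,0,0],0,1]
    - [[0,0,0],0,1]
    - [[0,0,0],0,1]

```text
t: 1.75
position: [471.7, -325.5, 34.5]
tcp_rot: [[-0.901, 0.002, 0.433], [-0.433, -0.001, -0.901], [-0.001, -1.0, 0.002]]
contact_force: [-1.4, 2.1, 2.7]
width: 0.334
```

carry_out:
  targets:
    - [[0,0,0],0,1]
    - [[0,0,0],0,1]
    - [[0,0,0],0,1]
    - [[0,0,0],0,1]

```text
t: 2.15
position: [471.9, -325.4, 34.4]
tcp_rot: [[-0.901, 0.001, 0.434], [-0.434, -0.001, -0.901], [-0.001, -1.0, 0.002]]
contact_force: [-1.3, -0.5, 6.1]
width: 0.335
```

```bash
python3 go.py 637.4 -97.2 112 -64.3
```

```text
now shift cm [-24.82  -7.76 -13.38]
after turn shift cm [-24.81  -7.76 -13.38]
t 2.15 pos [ 471.9 -325.4   34.4] theta -64.3 turn rad 0.0 w 0.335 F [-1.3 -0.5  6.1] q [ 50.  36. -24. 107.  22.  41. -50.]
```

carry_out:
  targets:
    - [[0,-1.5,0],0,1]
    - [[0,-3,0],0,1]
    - [[0,-3,0],0,1]
    - [[-3,0,-1.6],0,1]
    - [[-4,0,-2.2],0,1]
    - [[-4,0,-2.2],0,1]
    - [[-4,0,-2.2],0,1]
    - [[-4,0,-2.2],0,1]

```text
t: 2.95
position: [597.9, -147.2, 109.3]
tcp_rot: [[-0.901, 0.0, 0.434], [-0.434, -0.0, -0.901], [-0.0, -1.0, 0.0]]
contact_force: [0.7, -0.9, -0.4]
width: 0.34
```

carry_out:
  targets:
    - [[-3,0,-1.5],0,1]
    - [[-2,0,-1],0,1]
    - [[-0.8,0,-0.4],0,1]
    - [[0,0,0],0,1]

```text
t: 3.35
position: [637.1, -95.8, 108.7]
tcp_rot: [[-0.9, 0.0, 0.436], [-0.436, 0.001, -0.9], [-0.001, -1.0, -0.0]]
contact_force: [-1.3, -0.8, -1.3]
width: 0.334
```

```bash
python3 go.py 637.4 -97.2 41 -64.3; cat > wl.py <<'E'
import sys
from h import *
x,y,n=float(sys.argv[1]),float(sys.argv[2]),sys.argv[3]
ci=camera_info("wrist");im,d=get_image("wrist");cv2.imwrite(f"pics/{n}.png",im[...,::-1])
W=world("wrist",d,ci);r=np.hypot(W[...,0]-x,W[...,1]-y)
for nm,m in(("top",(abs(W[...,2]-20.5)<4)&(r<75)&(d>0)),("floor",(abs(W[...,2]-6.5)<3)&(r<40)&(d>0)&(im.max(-1)<70))):
    lab=cv2.connectedComponents(m.astype(np.uint8))[1];b=np.bincount(lab[m])
    if m.sum()<20:continue
    p=W[lab==b.argmax()];q=p[:,:2].astype(np.float32)
    print(nm,len(p),"z",np.median(p[:,2]),cv2.minAreaRect(q),cv2.minEnclosingCircle(q))
E
python3 wl.py 637.4 -97.2 w2
```

```text
now shift cm [0.04 6.77 0.13]
after turn shift cm [0.04 6.77 0.13]
t 3.35 pos [637.1 -95.8 108.7] theta -64.2 turn rad 0.003 w 0.334 F [-1.3 -0.8 -1.3] q [ 26.  37. -28.  95.  20.  53. -73.]
top 9055 z 20.8546141763793 ((640.36572265625, -96.9046630859375), (88.16734313964844, 88.25067901611328), 68.71229553222656) ((640.3509521484375, -96.74009704589844), 61.8946418762207)
floor 1788 z 7.299817734566645 ((642.3280639648438, -96.46123504638672), (34.35895538330078, 42.650238037109375), 19.763843536376953) ((639.5280151367188, -97.50089263916016), 21.45962905883789)
```

View pics/w2.png

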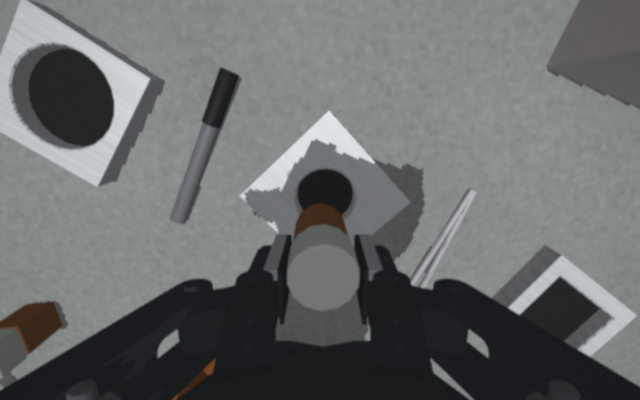

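The wrist view shows the small jar held upright, in line with the grey small round well (325,192). I lower it with a small correction.

carry_out:
  targets:
    - [[-0.1,1.5,0.3],0,1]
    - [[0,2,0],0,1]
    - [[0,1.7,0],0,1]
    - [[0,0.8,0],0,1]
    - [[0,0.3,0],0,1]
    - [[0,0.2,0],0,1]
    - [[0,0.15,0],0,1]
    - [[0,0,0],0,1]

```text
t: 4.2
position: [639.5, -99.5, 42.3]
tcp_rot: [[-0.901, 0.001, 0.434], [-0.434, -0.0, -0.901], [-0.001, -1.0, 0.001]]
contact_force: [0.0, -0.0, -1.0]
width: 0.339
```

carry_out:
  targets:
    - [[0,0.1,0],0,1]
    - [[0,0.1,0],0,1]
    - [[0,0.05,0],0,1]
    - [[0,0,0],0,1]

```text
t: 4.6
position: [639.7, -99.5, 40.5]
tcp_rot: [[-0.901, 0.001, 0.434], [-0.434, -0.0, -0.901], [-0.001, -1.0, 0.001]]
contact_force: [-0.8, -0.3, 5.5]
width: 0.337
```

carry_out:
  targets:
    - [[0,0,0],0,0.2]
    - [[0,0,0],0,-0.2]
    - [[0,0,0],0,-1]
    - [[0,0,0],0,-1]
    - [[0,-2,0],0,-1]
    - [[0,-4,0],0,-1]
    - [[0,-2,0],0.067,-1]
    - [[0,0,0],0.067,-1]

```text
t: 5.4
position: [641.9, -99.7, 123.4]
tcp_rot: [[-0.952, 0.007, 0.307], [-0.307, -0.001, -0.952], [-0.006, -1.0, 0.003]]
contact_force: [0.7, 0.5, 0.2]
width: 1.002
```

```bash
python3 go.py 446 -188 125 -72; python3 - <<'E'
from h import *
ci=camera_info("wrist");im,d=get_image("wrist");W=world("wrist",d,ci)
m=(abs(W[...,2]-60)<6)&(np.hypot(W[...,0]-640,W[...,1]+97)<35)&(d>0)
p=W[(np.hypot(W[...,0]-640,W[...,1]+97)<25)&(W[...,2]>55)&(W[...,2]<80)&(d>0)];print(len(p),cv2.minEnclosingCircle(p[:,:2].astype(np.float32)),np.median(p,0))
E
```

```text
now shift cm [21.35 -0.16  2.39]
after turn shift cm [21.36 -0.16  2.35]
t 5.4 pos [641.9 -99.7 123.4] theta -72.1 turn rad -0.002 w 1.002 F [0.7 0.5 0.2] q [ 25.  36. -26.  94.  18.  54. -80.]
1717 ((640.9266357421875, -98.1819839477539), 14.926884651184082) [642.44967295 -97.74888254  66.69362289]
```

Placed: the small round jar measures 1 mm from the block axis and seated to the floor. Next is the large square jar.

carry_out:
  targets:
    - [[2.5,0,0.3],0,-1]
    - [[3.5,0,0.4],0,-1]
    - [[3.5,0,0.4],0,-1]
    - [[3.5,0,0.4],0,-1]
    - [[3.5,0,0.4],0,-1]
    - [[3,0,0.3],0,-1]
    - [[1.8,0,0.2],0,-1]
    - [[0,0,0],0,-1]

```text
t: 6.25
position: [440.6, -189.9, 118.6]
tcp_rot: [[-0.952, -0.003, 0.307], [-0.307, -0.0, -0.952], [0.003, -1.0, -0.001]]
contact_force: [0.6, 0.6, -0.8]
width: 1.002
```

```bash
cat > wj.py <<'E'
import sys
from h import *
x,y,z,n=float(sys.argv[1]),float(sys.argv[2]),float(sys.argv[3]),sys.argv[4]
ci=camera_info("wrist");im,d=get_image("wrist");cv2.imwrite(f"pics/{n}.png",im[...,::-1])
W=world("wrist",d,ci);m=(abs(W[...,2]-z)<5)&(np.hypot(W[...,0]-x,W[...,1]-y)<45)&(d>0)
p=W[m];q=p[:,:2].astype(np.float32);print(len(p),"z",np.median(p[:,2]),cv2.minAreaRect(q),cv2.minEnclosingCircle(q))
E
python3 wj.py 446 -188 75.5 w3; python3 go.py 446 -188 43 -72
```

```text
5597 z 75.75656582224235 ((446.6562805175781, -188.51519775390625), (45.496543884277344, 45.75981903076172), 15.87437915802002) ((446.599609375, -188.28030395507812), 30.841907501220703)
now shift cm [-0.34  7.61 -0.  ]
after turn shift cm [-0.34  7.61 -0.  ]
t 6.3 pos [ 442.8 -189.1  119.1] theta -72.0 turn rad -0.001 w 0.999 F [ 0.8  0.6 -0.2] q [ 44.  21. -28. 118.  14.  44. -65.]
```

carry_out:
  targets:
    - [[-0.38,1.2,0.05],0.037,-1]
    - [[0,2.2,0],0,-1]
    - [[0,2.2,0],0,-1]
    - [[0,1.9,0],0,-1]
    - [[0,0,0],0,0]
    - [[0,0,0],0,1]
    - [[0,0,0],0,1]
    - [[0,0,0],0,1]
  force: 60

```text
t: 7.1
position: [448.8, -187.7, 45.3]
tcp_rot: [[-0.962, 0.002, 0.275], [-0.275, -0.001, -0.962], [-0.002, -1.0, 0.001]]
contact_force: [-0.5, 0.0, 0.9]
width: 0.528
```

carry_out:
  targets:
    - [[0,0,0],0,1]
    - [[0,0,0],0,1]
    - [[0,0,0],0,1]

```text
t: 7.4
position: [448.9, -187.7, 45.3]
tcp_rot: [[-0.962, 0.002, 0.275], [-0.275, -0.001, -0.962], [-0.002, -1.0, 0.001]]
contact_force: [0.2, 2.5, 6.8]
width: 0.528
```

```bash
python3 go.py 627 -314.8 135 -101.3
```

```text
now shift cm [-13.64  -8.97  17.11]
after turn shift cm [-19.96  -8.97   8.97]
t 7.4 pos [ 448.9 -187.7   45.3] theta -74.1 turn rad 0.475 w 0.528 F [0.2 2.5 6.8] q [ 39.  29. -24. 119.  20.  35. -72.]
```

carry_out:
  targets:
    - [[0,-1.5,0],0,1]
    - [[0,-3,0],0,1]
    - [[0,-3,0],0.1,1]
    - [[0,-1.5,0],0.13,1]
    - [[0,0,0],0.13,1]
    - [[0,0,0],0.115,1]
    - [[-2.5,0,1.1],0,1]
    - [[-3.5,0,1.6],0,1]

```text
t: 8.2
position: [499.8, -225.3, 134.1]
tcp_rot: [[-0.981, -0.003, -0.195], [0.195, 0.0, -0.981], [0.003, -1.0, 0.0]]
contact_force: [0.9, -0.3, -0.4]
width: 0.53
```

carry_out:
  targets:
    - [[-4,0,1.8],0,1]
    - [[-4,0,1.8],0,1]
    - [[-3,0,1.3],0,1]
    - [[-2,0,0.9],0,1]
    - [[-1,0,0.4],0,1]
    - [[0,0,0],0,1]

```text
t: 8.8
position: [626.5, -315.2, 133.2]
tcp_rot: [[-0.98, -0.001, -0.197], [0.197, 0.0, -0.98], [0.001, -1.0, -0.0]]
contact_force: [-0.5, 0.1, -1.4]
width: 0.53
```

```bash
python3 go.py 627 -314.8 51.5 -101.3; python3 wl.py 627 -314 w4;python3 wj.py 627 -314 164 w4b
```

```text
now shift cm [-0.05  8.17 -0.05]
after turn shift cm [-0.05  8.17 -0.05]
t 8.8 pos [ 626.5 -315.2  133.2] theta -101.4 turn rad -0.001 w 0.53 F [-0.5  0.1 -1.4] q [ 37.  39. -19.  85.  14.  58. -87.]
top 3986 z 20.85187655951546 ((633.7594604492188, -314.3489990234375), (88.29564666748047, 75.81155395507812), 79.21337890625) ((633.6824951171875, -314.2599792480469), 57.53850173950195)
floor 2803 z 7.293122047206282 ((637.8506469726562, -315.0685729980469), (62.19000244140625, 35.47380828857422), 78.90501403808594) ((636.4500732421875, -315.0047912597656), 34.89690399169922)
13296 z 163.71206636583105 ((623.4508666992188, -314.3924255371094), (72.56684875488281, 46.07997131347656), 78.19181823730469) ((630.9357299804688, -315.9688720703125), 36.37277603149414)
```

View pics/w4.png

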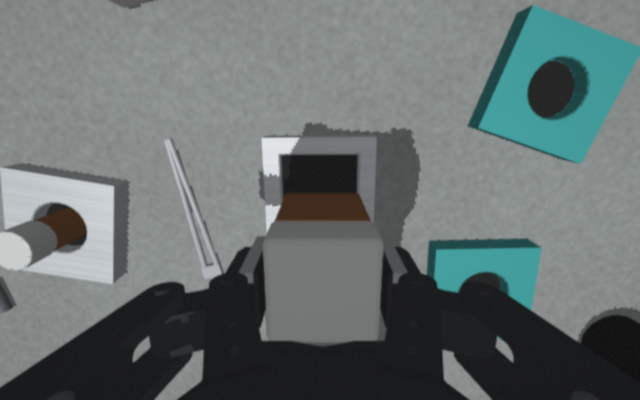

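The wrist view shows the jar aligned with the large square grey well at (318,175). The tweezers (195,200) and the turquoise blocks are clear.

carry_out:
  targets:
    - [[-0.3,1.5,-0.2],0,1]
    - [[0,2.5,0],0,1]
    - [[0,2,0],0,1]
    - [[0,1.2,0],0,1]
    - [[0,0.5,0],0,1]
    - [[0,0.2,0],0,1]
    - [[0,0.1,0],0,1]
    - [[0,0,0],0,1]

```text
t: 9.7
position: [630.4, -313.0, 55.3]
tcp_rot: [[-0.981, 0.002, -0.196], [0.196, -0.001, -0.981], [-0.002, -1.0, 0.0]]
contact_force: [-0.4, 0.1, -2.4]
width: 0.525
```

carry_out:
  targets:
    - [[0,0.1,0],0,1]
    - [[0,0.05,0],0,1]
    - [[0,0,0],0,1]

```text
t: 10.0
position: [629.8, -312.8, 53.1]
tcp_rot: [[-0.981, 0.0, -0.196], [0.196, -0.0, -0.981], [-0.0, -1.0, 0.0]]
contact_force: [-0.3, 0.9, -1.8]
width: 0.528
```

carry_out:
  targets:
    - [[0,0.1,0],0,1]
    - [[0,0.1,0],0,1]
    - [[0,0,0],0,1]

```text
t: 10.3
position: [629.9, -312.8, 51.4]
tcp_rot: [[-0.981, 0.0, -0.196], [0.196, -0.0, -0.981], [-0.0, -1.0, 0.0]]
contact_force: [-2.0, 0.6, 3.0]
width: 0.528
```

carry_out:
  targets:
    - [[0,0,0],0,0]
    - [[0,0,0],0,-0.4]
    - [[0,0,0],0,-1]
    - [[0,0,0],0,-1]
    - [[0,-2,0],0,-1]
    - [[0,-4,0],0,-1]
    - [[0,-3,0],0,-1]
    - [[0,0,0],0,-1]

```text
t: 11.1
position: [633.4, -314.0, 146.7]
tcp_rot: [[-0.981, 0.009, -0.196], [0.196, -0.004, -0.981], [-0.009, -1.0, 0.002]]
contact_force: [0.7, -0.3, -0.5]
width: 0.999
```

```bash
python3 wj.py 627 -313 81.5 w5; python3 go.py 435 74.5 125 -55
```

```text
4397 z 81.79981173436224 ((627.8473510742188, -312.28350830078125), (46.08885192871094, 45.560550689697266), 78.5543212890625) ((627.981689453125, -312.1222229003906), 30.866262435913086)
now shift cm [ 26.9   1.9 -34.2]
after turn shift cm [ -6.14   1.9  -43.07]
t 11.15 pos [ 631.7 -313.6  144. ] theta -101.3 turn rad -0.808 w 1.001 F [-0.1 -0.2  0. ] q [ 37.  38. -19.  85.  14.  59. -87.]
```

Large square jar is seated about 1 mm off. Next is the small square jar.

carry_out:
  targets:
    - [[0,0,0],-0.135,-1]
    - [[0,0,0],-0.135,-1]
    - [[0,0,0],-0.135,-1]
    - [[0,0,0],-0.135,-1]
    - [[0,0,0],-0.135,-1]
    - [[0,0,0],-0.133,-1]
    - [[-0.4,0,-3],0,-1]
    - [[-0.6,0,-4.4],0,-1]

```text
t: 11.95
position: [594.3, -248.4, 138.6]
tcp_rot: [[-0.822, -0.001, 0.57], [-0.57, 0.0, -0.822], [0.001, -1.0, -0.001]]
contact_force: [0.2, -0.1, 0.9]
width: 1.004
```

carry_out:
  targets:
    - [[-0.65,0,-4.6],0,-1]
    - [[-0.65,0,-4.6],0,-1]
    - [[-0.65,0,-4.6],0,-1]
    - [[-0.65,0,-4.6],0,-1]
    - [[-0.65,0,-4.6],0,-1]
    - [[-0.65,0,-4.6],0,-1]
    - [[-0.65,0.5,-4],0,-1]
    - [[-0.5,0.5,-2.5],0,-1]

```text
t: 12.75
position: [438.6, 64.5, 130.0]
tcp_rot: [[-0.817, -0.002, 0.576], [-0.576, 0.0, -0.817], [0.001, -1.0, -0.001]]
contact_force: [0.4, -0.3, -0.4]
width: 0.998
```

carry_out:
  targets:
    - [[0,0.5,-1],0,-1]
    - [[0,0,0],0,-1]

```text
t: 12.95
position: [433.9, 70.7, 124.7]
tcp_rot: [[-0.818, -0.003, 0.576], [-0.576, -0.0, -0.818], [0.002, -1.0, -0.001]]
contact_force: [0.4, 0.6, 0.4]
width: 0.996
```

```bash
python3 wj.py 435 74.5 60.7 w6; python3 go.py 437 74.5 32 -55
```

```text
1711 z 60.652971752146755 ((434.7726745605469, 74.62696838378906), (28.39165496826172, 27.9046688079834), 33.90336227416992) ((435.0130615234375, 74.9065170288086), 18.146957397460938)
now shift cm [-0.45  9.31 -0.29]
after turn shift cm [-0.45  9.31 -0.29]
t 13.0 pos [435.   69.5 125.1] theta -55.0 turn rad 0.001 w 0.999 F [ 0.2 -0.2  0.7] q [ 22.  19. -39. 123.  17.  44. -83.]
```

carry_out:
  targets:
    - [[-0.25,1.5,-0.4],0.02,-1]
    - [[0,2.5,0],0,-1]
    - [[0,2.5,0],0,-1]
    - [[0,1.8,0],0,-1]
    - [[0,0.8,0],0,0]
    - [[0,0,0],0,1]
    - [[0,0,0],0,1]
    - [[0,0,0],0,1]
  force: 40

```text
t: 13.8
position: [436.3, 74.6, 35.7]
tcp_rot: [[-0.831, 0.002, 0.556], [-0.556, 0.0, -0.831], [-0.002, -1.0, 0.001]]
contact_force: [0.9, 0.1, 0.6]
width: 0.332
```

carry_out:
  targets:
    - [[0,0,0],0,1]
    - [[0,0,0],0,1]
    - [[0,0,0],0,1]
    - [[0,0,0],0,1]

```text
t: 14.2
position: [436.3, 74.8, 35.6]
tcp_rot: [[-0.83, 0.002, 0.557], [-0.557, -0.0, -0.83], [-0.002, -1.0, 0.001]]
contact_force: [0.3, -0.9, 6.2]
width: 0.32
```

```bash
python3 go.py 620 287.7 115 -94.8
```

```text
now shift cm [-27.11  -7.94  -7.45]
after turn shift cm [-16.52  -7.94 -22.75]
t 14.2 pos [436.3  74.8  35.6] theta -56.1 turn rad 0.675 w 0.32 F [ 0.3 -0.9  6.2] q [ 14.  28. -32. 125.  27.  33. -94.]
```

carry_out:
  targets:
    - [[0,-1.5,0],0,1]
    - [[0,-3,0],-0.12,1]
    - [[0,-3,0],-0.13,1]
    - [[0,-0.5,0],-0.13,1]
    - [[0,0,0],-0.13,1]
    - [[0,0,0],-0.13,1]
    - [[0,0,0],-0.13,1]
    - [[0,0,0],-0.125,1]

```text
t: 15.0
position: [434.9, 74.7, 114.8]
tcp_rot: [[-0.08, -0.0, 0.997], [-0.997, -0.0, -0.08], [0.0, -1.0, -0.0]]
contact_force: [0.7, 0.5, -1.4]
width: 0.322
```

carry_out:
  targets:
    - [[-2,0,1.5],0,1]
    - [[-3.2,0,2.3],0,1]
    - [[-3.5,0,2.6],0,1]
    - [[-3.5,0,2.6],0,1]
    - [[-3.5,0,2.6],0,1]
    - [[-3.2,0,2.3],0,1]
    - [[-2.2,0,1.5],0,1]
    - [[-1.2,0,0.8],0,1]

```text
t: 15.8
position: [616.0, 286.0, 114.4]
tcp_rot: [[-0.083, -0.0, 0.997], [-0.997, 0.002, -0.083], [-0.001, -1.0, -0.001]]
contact_force: [0.0, -0.2, 0.2]
width: 0.318
```

carry_out:
  targets:
    - [[-0.4,0,0.3],0,1]
    - [[0,0,0],0,1]

```text
t: 16.0
position: [618.4, 287.3, 114.3]
tcp_rot: [[-0.084, -0.001, 0.996], [-0.996, -0.0, -0.084], [0.0, -1.0, -0.001]]
contact_force: [0.4, -0.3, -1.1]
width: 0.316
```

```bash
python3 wl.py 620 287.7 w7; python3 go.py 620 287.7 41.8 -4.8
```

```text
top 8358 z 20.822449934770347 ((620.1435546875, 291.2535095214844), (83.83474731445312, 88.43783569335938), 85.529052734375) ((620.3416137695312, 291.3395080566406), 60.34187316894531)
floor 2267 z 7.247202604335314 ((619.9530029296875, 287.5992126464844), (39.262657165527344, 42.196502685546875), 85.5350112915039) ((619.7675170898438, 287.31939697265625), 28.123760223388672)
now shift cm [-0.15  7.25  0.16]
after turn shift cm [-0.15  7.25  0.16]
t 16.05 pos [618.3 286.4 114.3] theta -4.9 turn rad -0.001 w 0.325 F [-0.9 -1.  -0.7] q [  1.  44. -44.  88.  33.  61. -56.]
```

View pics/w7.png

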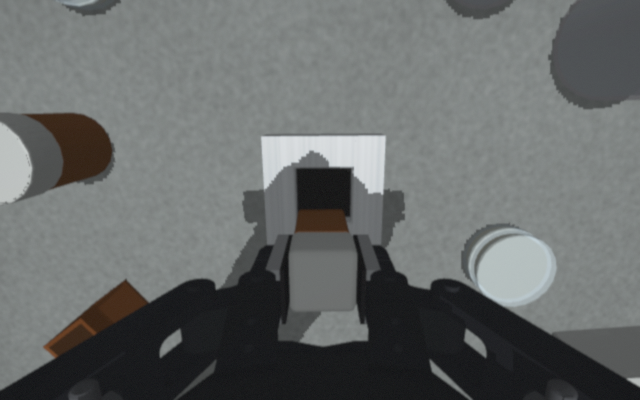

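The view shows the small square jar in line with the small square grey well (324,190). I lower it.

carry_out:
  targets:
    - [[-0.35,1.5,0.14],0,1]
    - [[0,2.2,0],0,1]
    - [[0,1.7,0],0,1]
    - [[0,0.9,0],0,1]
    - [[0,0.45,0],0,1]
    - [[0,0.25,0],0,1]
    - [[0,0.1,0],0,1]
    - [[0,0,0],0,1]

```text
t: 16.85
position: [621.0, 290.7, 44.5]
tcp_rot: [[-0.085, 0.001, 0.996], [-0.996, 0.0, -0.085], [-0.001, -1.0, 0.001]]
contact_force: [-0.3, -0.3, -0.1]
width: 0.317
```

carry_out:
  targets:
    - [[0,0.1,0],0,1]
    - [[0,0.05,0],0,1]
    - [[0,0,0],0,1]

```text
t: 17.15
position: [620.7, 290.4, 42.5]
tcp_rot: [[-0.085, 0.0, 0.996], [-0.996, 0.0, -0.085], [-0.0, -1.0, 0.0]]
contact_force: [-0.2, 0.3, -0.6]
width: 0.32
```

carry_out:
  targets:
    - [[0,0.1,0],0,1]
    - [[0,0.05,0],0,1]
    - [[0,0,0],0,1]

```text
t: 17.45
position: [620.8, 290.5, 41.8]
tcp_rot: [[-0.085, 0.001, 0.996], [-0.996, -0.0, -0.085], [-0.0, -1.0, 0.001]]
contact_force: [-1.7, -1.1, 5.3]
width: 0.322
```

carry_out:
  targets:
    - [[0,0,0],0,0.2]
    - [[0,0,0],0,-0.2]
    - [[0,0,0],0,-1]
    - [[0,0,0],0,-1]
    - [[0,-2,0],0,-1]
    - [[0,-4,0],0,-1]
    - [[0,-2.5,0],0,-1]
    - [[0,0,0],0,-1]

```text
t: 18.25
position: [623.4, 292.8, 132.4]
tcp_rot: [[-0.085, 0.008, 0.996], [-0.996, 0.004, -0.085], [-0.005, -1.0, 0.008]]
contact_force: [0.7, 0.3, 1.4]
width: 0.999
```

```bash
python3 wj.py 620 289 66.7 w8; python3 go.py 436 338.5 125 -4.9
```

```text
1654 z 66.60254857270598 ((620.5956420898438, 288.5264892578125), (28.036880493164062, 27.924095153808594), 84.0526351928711) ((620.4789428710938, 288.5284118652344), 18.13741683959961)
now shift cm [ -3.08   0.49 -18.96]
after turn shift cm [ -3.07   0.49 -18.96]
t 18.3 pos [622.3 291.7 129.9] theta -4.9 turn rad 0.001 w 1.004 F [ 0.3 -0.6 -0.1] q [  1.  44. -44.  87.  33.  62. -55.]
```

Small square jar seated. Now the large round jar.

carry_out:
  targets:
    - [[-0.3,0,-2],0,-1]
    - [[-0.6,0,-3.5],0,-1]
    - [[-0.6,0,-3.8],0,-1]
    - [[-0.6,0,-3.8],0,-1]
    - [[-0.5,0,-3],0,-1]
    - [[-0.4,0,-2],0,-1]
    - [[-0.1,0,-0.9],0,-1]
    - [[0,0,0],0,-1]

```text
t: 19.1
position: [432.9, 337.5, 125.8]
tcp_rot: [[-0.083, -0.0, 0.997], [-0.997, -0.001, -0.083], [0.001, -1.0, -0.0]]
contact_force: [0.6, 0.6, -0.3]
width: 1.002
```

```bash
python3 wj.py 436 338.5 75.7 w9; python3 go.py 436 338.5 43 -4.9
```

```text
5201 z 75.79300582703249 ((435.30352783203125, 339.8262023925781), (50.98664093017578, 50.91131591796875), 58.427223205566406) ((435.1955261230469, 339.7987365722656), 25.778745651245117)
now shift cm [-0.16  8.28  0.15]
after turn shift cm [-0.16  8.28  0.15]
t 19.15 pos [434.4 337.  125.8] theta -4.9 turn rad 0.001 w 1.0 F [ 0.4 -0.3 -0.3] q [ -3.  33. -48. 108.  30.  53. -71.]
```

carry_out:
  targets:
    - [[-0.25,1.5,0.05],0,-1]
    - [[0,2.5,0],0,-1]
    - [[0,2.3,0],0,-1]
    - [[0,1.5,0],0,-1]
    - [[0,0.5,0],0,0]
    - [[0,0,0],0,1]
    - [[0,0,0],0,1]
    - [[0,0,0],0,1]
  force: 60

```text
t: 19.95
position: [435.2, 340.3, 43.6]
tcp_rot: [[-0.085, 0.001, 0.996], [-0.996, 0.001, -0.085], [-0.001, -1.0, 0.001]]
contact_force: [1.0, 0.2, -1.9]
width: 0.592
```

carry_out:
  targets:
    - [[0,0,0],0,1]
    - [[0,0,0],0,1]
    - [[0,0,0],0,1]

```text
t: 20.25
position: [434.8, 339.8, 43.1]
tcp_rot: [[-0.085, 0.0, 0.996], [-0.996, 0.0, -0.085], [-0.0, -1.0, 0.0]]
contact_force: [-0.3, -0.8, -1.9]
width: 0.59
```

```bash
python3 go.py 626.5 91.6 135 -4.9
```

```text
now shift cm [23.1  -9.19 21.2 ]
after turn shift cm [23.09 -9.19 21.22]
t 20.25 pos [434.8 339.8  43.1] theta -4.9 turn rad 0.0 w 0.59 F [-0.3 -0.8 -1.9] q [ -8.  39. -42. 110.  37.  45. -76.]
```

carry_out:
  targets:
    - [[0,-1.5,0],0,1]
    - [[0,-3,0],0,1]
    - [[0,-3,0],0,1]
    - [[0,-1.7,0],0,1]
    - [[1.8,0,1.6],0,1]
    - [[2.8,0,2.6],0,1]
    - [[3.2,0,3],0,1]
    - [[3.2,0,3],0,1]

```text
t: 21.05
position: [527.7, 220.4, 135.5]
tcp_rot: [[-0.084, 0.001, 0.996], [-0.996, -0.0, -0.084], [0.0, -1.0, 0.001]]
contact_force: [0.3, 0.4, -1.2]
width: 0.592
```

carry_out:
  targets:
    - [[3.2,0,3],0,1]
    - [[3.2,0,3],0,1]
    - [[2.8,0,2.5],0,1]
    - [[1.7,0,1.5],0,1]
    - [[0.8,0,0.7],0,1]
    - [[0.4,0,0.3],0,1]
    - [[0,0,0],0,1]

```text
t: 21.75
position: [625.8, 92.4, 134.9]
tcp_rot: [[-0.084, -0.0, 0.996], [-0.996, 0.001, -0.084], [-0.001, -1.0, -0.0]]
contact_force: [0.4, 0.1, -2.0]
width: 0.592
```

```bash
python3 wl.py 626.5 91.6 w10; python3 go.py 626.5 91.6 49.5 -4.9
```

```text
top 4441 z 20.78627065423956 ((626.0810546875, 92.97709655761719), (87.78274536132812, 88.28499603271484), 82.81204223632812) ((625.52978515625, 93.03956604003906), 61.7656364440918)
floor 2407 z 7.257034959110683 ((626.61767578125, 102.00056457519531), (43.17619705200195, 66.80397033691406), 85.87861633300781) ((626.0411376953125, 92.10323333740234), 33.595855712890625)
now shift cm [0.16 8.55 0.12]
after turn shift cm [0.16 8.55 0.12]
t 21.8 pos [625.4  93.3 135. ] theta -4.8 turn rad 0.002 w 0.591 F [ 0.1  0.4 -1.4] q [ 21.  39. -45.  96.  31.  59. -39.]
```

View pics/w10.png

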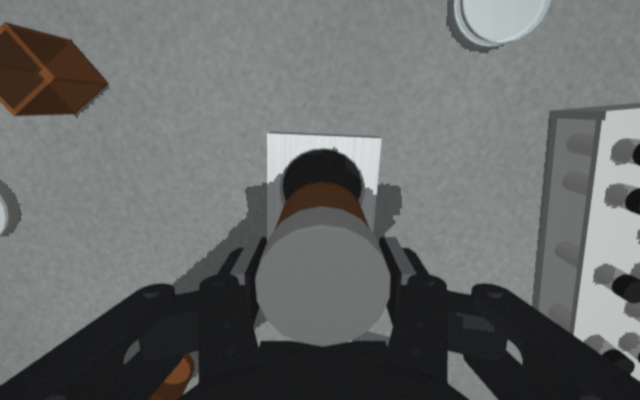

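The large round jar is in line with the large round well (322,180). No lateral correction is needed, so I lower it.

carry_out:
  targets:
    - [[0,1.5,0],0,1]
    - [[0,2.5,0],0,1]
    - [[0,2,0],0,1]
    - [[0,1.3,0],0,1]
    - [[0,0.6,0],0,1]
    - [[0,0.3,0],0,1]
    - [[0,0.1,0],0,1]
    - [[0,0,0],0,1]

```text
t: 22.6
position: [626.9, 92.0, 52.5]
tcp_rot: [[-0.085, 0.001, 0.996], [-0.996, 0.0, -0.085], [-0.0, -1.0, 0.001]]
contact_force: [-0.2, 0.1, -0.9]
width: 0.592
```

carry_out:
  targets:
    - [[0,0.1,0],0,1]
    - [[0,0.05,0],0,1]
    - [[0,0,0],0,1]

```text
t: 22.9
position: [626.5, 91.5, 50.6]
tcp_rot: [[-0.085, 0.001, 0.996], [-0.996, -0.0, -0.085], [0.0, -1.0, 0.001]]
contact_force: [-0.2, 0.9, -1.9]
width: 0.59
```

carry_out:
  targets:
    - [[0,0.1,0],0,1]
    - [[0,0.05,0],0,1]
    - [[0,0,0],0,1]

```text
t: 23.2
position: [626.4, 91.6, 49.1]
tcp_rot: [[-0.085, 0.0, 0.996], [-0.996, -0.0, -0.085], [0.0, -1.0, 0.0]]
contact_force: [-0.6, -1.4, 1.3]
width: 0.591
```

carry_out:
  targets:
    - [[0,0.05,0],0,1]
    - [[0,0,0],0,1]
    - [[0,0,0],0,0.05]
    - [[0,0,0],0,-0.4]
    - [[0,0,0],0,-1]
    - [[0,0,0],0,-1]
    - [[0,0,0],0,-1]
    - [[0,-2,0],0,-1]

```text
t: 24.0
position: [624.0, 91.0, 66.3]
tcp_rot: [[-0.085, -0.005, 0.996], [-0.996, -0.001, -0.085], [0.001, -1.0, -0.005]]
contact_force: [-0.1, 0.5, 0.5]
width: 0.997
```

carry_out:
  targets:
    - [[0,-4,0],0,-1]
    - [[0,-4,0],0,-1]
    - [[0,0,0],0,-1]
    - [[0,0,0],0,-1]

```text
t: 24.4
position: [627.4, 91.9, 150.9]
tcp_rot: [[-0.085, 0.004, 0.996], [-0.996, -0.0, -0.085], [-0.0, -1.0, 0.004]]
contact_force: [-0.6, 0.6, -0.7]
width: 1.001
```

```bash
python3 wj.py 626 92.5 81.7 w11; python3 go.py 626 92 150 -4.9; python3 - <<'E'
from h import *
im,d=get_image("side");cv2.imwrite("pics/side1.png",im[...,::-1]);W=world("side",d)
for n,(x,y,z) in{'or':(457.3,-79.9,55),'oq':(433.1,196.7,55),'rs':(637,-100,66),'ql':(624,-315,81),'qs':(617,287,66),'rl':(623,91,81)}.items():
    p=W[(abs(W[...,2]-z)<5)&(np.hypot(W[...,0]-x,W[...,1]-y)<45)&(d>0)]
    if len(p)>5:print(n,len(p),np.round(np.median(p[:,2]),1),cv2.minAreaRect(p[:,:2].astype(np.float32)))
E
```

```text
4356 z 81.7959417648287 ((627.1117553710938, 91.66748046875), (51.258018493652344, 50.471744537353516), 25.837902069091797) ((627.09423828125, 91.39895629882812), 25.84906005859375)
now shift cm [-0.06 -0.08 -0.04]
after turn shift cm [-0.06 -0.08 -0.04]
t 24.45 pos [626.3  91.4 149.2] theta -4.9 turn rad 0.0 w 0.999 F [0.1 0.1 0.2] q [ 21.  38. -46.  95.  30.  60. -39.]
or 61 54.5 ((457.5794982910156, -79.82247924804688), (44.479732513427734, 43.08989334106445), 83.48284149169922)
oq 88 54.3 ((433.23284912109375, 196.51898193359375), (37.44296646118164, 44.04887390136719), 33.619224548339844)
rs 58 66.3 ((635.3627319335938, -96.32322692871094), (25.284557342529297, 32.95839309692383), 33.498443603515625)
ql 126 81.5 ((622.3641967773438, -311.7308044433594), (49.844627380371094, 46.991111755371094), 81.67871856689453)
qs 99 66.2 ((615.2865600585938, 286.8490295410156), (29.15976905822754, 28.6521053314209), 85.9251937866211)
rl 199 81.9 ((622.7664794921875, 92.03019714355469), (49.419654846191406, 52.091068267822266), 34.14665603637695)
```

View pics/side1.png

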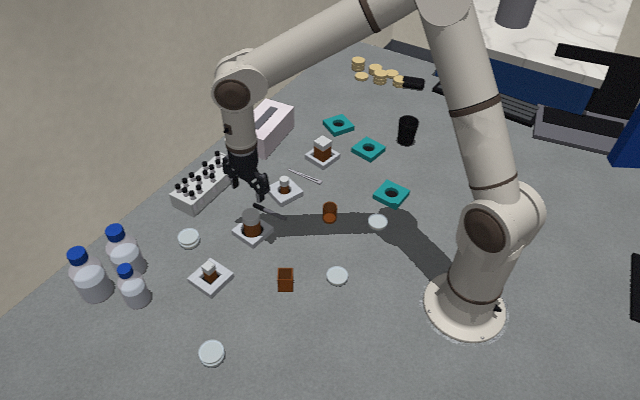

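The side view shows all four jars upright in their grey wells at (284,188), (323,150), (252,222) and (209,272). The open jars at (330,212) and (286,280) have not moved, and the gripper is clear.

```bash
python3 -c "
from workcell import job_done
print(job_done())"
```

```text
the job is handed in; nothing more can be done
None
```

All four capped jars are standing upright in their own grey blocks, and I handed the job in at about 24.5 s of the 114 s allowed. `job_done()` gives no verdict, so the result below rests on my own measurements.

- **Jar positions:** after each release the wrist camera put the jar within about 1.5 mm of its block's axis. All four tops sit 6 mm higher than they did on the bench, which matches the well floor height.
- **Open jars:** both measured within 0.5 mm of their starting positions in the side camera.
- **Robot:** the gripper is open and clear above the last jar. The turquoise look-alikes were left alone.
- **Camera disagreement:** the fixed cameras differed from the wrist camera by 2 to 5 mm. I used the wrist camera for the final corrections. Judged from the side camera alone, the offsets stay within about 4.5 mm, still well inside the 12.5 mm limit.

No check failed.

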